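# Make the grinder ready: press hopper and lid home, then zero and set the grind dial

## Robot

A 7-joint arm with a two-finger parallel gripper is mounted at the origin on a cart in front of the work surface, level with it; the furniture and walls round the work are solid. World frame = base frame: x ahead of the robot, y to its left, z up, the work surface at z = 0. Lengths are in m, angles in rad, forces in N, time in s.
With the tool pointing down it reaches from about 0.4 to 0.9 m from the base axis. Payload 5.5 kg.
Tool frame: the origin (TCP) lies on the mounting face of the last link; the fingertips stand 173 mm ahead of it and the grasp point (between the pads) lies 155 mm ahead of it (robot.pinch_z is the distance from the TCP to the grasp point, in m); z points along the fingers, y is the line along which they close (so a half turn about z gives the same grasp; the last joint's range is limited). The gripper opens to 85 mm and grips with 20 to 120 N. Pads are 22 mm wide; open, the fingers measure 114 mm over their backs; the gripper's body (76 mm by 85 mm) begins 54 mm behind the grasp point. The pads swing forward as they close: fully open they stand 13 mm farther back than shut.
Start: joints at [1.611, 0.501, -0.427, 1.55, 0.221, 1.138, -0.21], TCP at [0.144, -0.634, 0.405] pointing down, gripper open.
Joint ranges: [-2.88, 2.88], [-0.31, 2.03], [-1.54, 1.56], [0.2, 2.42], [-1.41, 4.55], [0.19, 2.02], [-2.57, 2.57]. Speed limits (rad/s): [2.57, 2.57, 3.14, 3.14, 3.14, 3.14, 3.14].

## Interface

Orientations are given as a unit quaternion [x, y, z, w].
In Python, from bench import robot, imaging, spotter gives the robot as it stands.
- The arm moves only by the tool apply_moves, never from a script. Its argument "commands" is a list that holds one entry, the list of rows, each a list of 4 numbers: the shift along the tool's x, y, z in mm, then the turn about the tool's z in degrees. A call has 1 to 8 rows; each row shifts and turns the commanded pose from where the row before left it, along the tool's axes as they then stand; what a row does not reach is not made up. A row lasts 1/10 s, in which the tool goes at most 50 mm and 8.59 degrees, less where a joint would pass 70% of its speed; a pose out of reach is approached as far as the arm can. A call is refused whole if a number of a shift passes 50 or a number of a turn 8.59, either way. A call with a gripper value outside its range is refused whole. "grip" is the opening, from -1 (shut) to 1 (fully open), set as the call begins (left out, the last holds). The fingers move at their own pace and stop on an object; the grip force is fixed at half the most. Time passes only in rows, so rows that do not move let the fingers close. It gives the time, the measured TCP pose, the force, the opening and the grip force at its end, in the units of the state.
- robot.read_state(): the state, without advancing time (a new reading comes with each control period).
- imaging.grab_frame(name): name is "scene" or "top"; returns (picture, depth): 480x640x3 uint8, red, green, blue; 480x640 float32, m along the optical axis (not along the pixel's ray), 0 where there is no reading.
- imaging.camera_params(name): a dict with "vertical_fov" (degrees; the focal length in pixels is half the picture's height over the tangent of half this angle, whatever the lens; pixels are square), "cx", "cy" (the principal point, pixels), "world_to_cam" (4x4, takes a point from world to camera coordinates). Camera axes: x right, y down, z forward; pixel columns grow to the right and rows downward; lengths in m; the calibration is good to about 2 mm. A picture is of the moment at which its call begins. camera_params takes no time and is no camera call.
- robot.hand_in(): hands the job in; it is judged then, once.
Trained networks look in the newest picture that a camera, given by its name, has taken for a name from the list of things; names that differ only in an ending like _2 or _b are one class to them, and where a whole thing is asked for, a point or a joint stands for the part that bears it (a point fixed in the world has none). Each returns a list of dicts, best first, with "confidence" (0 to 1); they miss things now and then, are a little off and sometimes report something else, mostly with a low value. They report only what shows in the picture. A call takes as long as a camera call.
- spotter.outline_of(camera, thing): "region" (480x640 bool, what is visible of it) and "extent" ([left, top, right, bottom] in pixels, round what is visible of it).
The state is a dict: "time": time; "qpos": joint angles; "qvel": joint speeds; "effort": joint torques, N m; "ee_pos": TCP position; "ee_rot": TCP orientation; "contact_force": force on the tool from outside, world axes, zero at the start; "torque": the same for the moment, N m; "gripper_width": finger opening in m; "grip_force": force on a finger pad.
Only numpy, scipy, OpenCV 4.12 (cv2) and the standard library are available. Lean on these libraries where they do the work, as an engineer would, in place of code of your own. Each camera call takes 0.05 s, during which the arm holds its last target. There are 200 camera calls.

## Task

The countertop grinder has been put back together after cleaning, with its hopper and the hopper's lid only loosely in place. Press straight down on the lid until both the lid and the hopper under it are fully home, with a firm push but no slam; then turn the grind dial clockwise until it meets its stop, and from there turn it back exactly four clicks and let go. Leave the cup, the mug and the washing-up bottle where they stand.

Things in the scene. Friction and masses are not known exactly. Their poses are not given: they have to be found in the camera images.
- grinder: The grinder: grey box, 112 (x) x 225 (y) x 110 mm high, steel top deck, fixed to the worktop. Origin: centre of its underside, z up; its drawer side faces its own -x (to the robot at yaw 0). On the deck stand the hopper (axis at own x = 0, y = +62 mm) and the grind dial (axis at own x = 0, y = -66 mm).
- hopper_flange (a point): Centre of the underside of the hopper's flange. The hopper is a clear cup 91 mm across, 42 mm high, that slides straight down in the grinder. It starts 4 to 8 mm above the deck; home, the flange lies on the deck, 110 mm above the grinder's underside. Tight friction: it moves only at about 11 N or more and stays where left.
- lid_top (a point): Top centre of the hopper's lid: black disc 91 mm across, 10 mm thick, with a steel pressing pad (30 mm across, 3 mm high) in its middle; the point is the pad's top. The lid slides straight down on the hopper and starts 2.5 to 6 mm too high. Home, the point lies 55 mm above the hopper flange's underside (165 mm above the grinder's underside once both are home).
- lid: The same lid; origin 13 mm below lid_top, at the centre of its underside. Its seal gives at about 5 N and stays where left: pressed, the lid first comes to rest on the hopper, then at about 11 N the hopper moves too, and when both are home the resistance is solid. A push of 18 to 25 N is ample; more than 80 N is a slam.
- dial_grip (a point): Point on the dial's vertical axis at grip height, 162 mm above the grinder's underside. The dial: a skirt 51 mm across with an upright steel grip bar 44 mm long (own x), 12 mm thick (own y), 28 mm high; bar top 6 mm above this point, skirt top 22 mm below it. Axes turn with the dial.
- dial: The same dial; origin on its axis 29.5 mm below dial_grip. It turns clockwise from above to a hard stop. The stop's place differs each time (over 1 rad) and cannot be seen, only felt. The dial starts 0.9 to 2.1 rad short of it, and can turn at most 3.4 rad back from it. (burr_stop and burr_set: hidden points under the pointer at the stop and four clicks back.)
- dial_pointer (a point): Outer end of the white line on the dial's skirt, 25 mm from its axis toward the dial's own -x, over a fixed ring of 24 ticks one click apart. A click is 15 degrees (0.262 rad); passing one takes about 0.1 N m, and let go the dial settles in the nearest. The stop is itself a click position; there the resistance climbs past 0.3 N m.
- grey_cup: Loose grey stoneware cup with a handle, 86x113x74 mm; origin at the centre of its underside. Bystander.
- mug: Loose white mug with a handle, 79x113x98 mm; origin at the centre of its underside. Bystander.
- detergent_bottle: Loose bottle of washing-up liquid, 60x88 mm, 247 mm high; origin at the centre of its underside. Bystander.

How it is judged:
On the way, in this order (a step that is already met when the one before it is completed fails the run):
1. the lid is home on the hopper and the hopper home on the grinder (z of hopper_flange in the frame of grinder below 0.1112 m and z of lid_top in the frame of hopper_flange below 0.0562 m), for 0.2 s.
2. the dial is at its clockwise stop (horizontal distance between dial_pointer and burr_stop below 0.002 m), for 0.1 s.
At the end, for the whole second after the job is handed in: The hopper flange lies within 1.2 mm of the deck, the lid within 1.2 mm of home on the hopper, and the dial rests four clicks (60 degrees) back from its stop, within about 5.5 degrees (all of step 1 and horizontal distance between dial_pointer and burr_set below 0.0024 m); the robot touches nothing.
It fails at once if the cup, the mug or the bottle is moved by more than 20 mm (distance of any of grey_cup, detergent_bottle, mug from where it was at the start of the episode above 0.02 m).
It fails at once if the hopper and lid are slammed or leaned on with more than 80 N (contact force between anything else and hopper above 80 N).
It also fails if it takes over 67 s, if anything falls off the work surface, if the arm or the gripper's body presses on something with over 40 N, if the wrist force passes 120 N, or if a joint passes its speed limit or range.

## Working session

There is one attempt and no reset: what is moved stays moved. The work goes in short steps, Python scripts to look and compute and a tool call to move; the robot and the scene stay as the last step left them, time stands still between calls to the robot, and variables do not carry over. Pictures are saved under pics/ and viewed, at most 10 in all, crops included, and the job is handed in when it is done.

Besides the shell and the picture viewer there is one more tool, called after "Emit:" as name([rows], argument=value, ...), one row to a line, values as JSON. apply_moves: Moves the arm, as the interface text tells. Its arguments: {"type":"object","properties":{"commands":{"type":"array"},"grip":{"type":"number"}},"required":["commands"]}

```bash
mkdir -p pics
cat > h.py <<'E'
import numpy as np,cv2
from bench import robot,imaging,spotter
def cam(n):
    p=imaging.camera_params(n); f=240/np.tan(np.radians(p["vertical_fov"])/2)
    return f,p["cx"],p["cy"],np.array(p["world_to_cam"])
def world(n,u,v,d):
    f,cx,cy,T=cam(n); u,v,d=map(np.asarray,(u,v,d))
    c=np.stack([(u-cx)/f*d,(v-cy)/f*d,d,np.ones_like(d*1.0)],-1)
    return (c@np.linalg.inv(T).T)[...,:3]
def pix(n,P):
    f,cx,cy,T=cam(n); c=T[:3,:3]@np.asarray(P)+T[:3,3]; return c[0]/c[2]*f+cx,c[1]/c[2]*f+cy
E
python3 - <<'E'
from h import *
ims=[]
for n in("scene","top"):
    p,d=imaging.grab_frame(n); np.savez("f_"+n,p=p,d=d)
    cv2.imwrite(f"pics/{n}0.png",p[:,:,::-1])
    f,cx,cy,T=cam(n); print(n,f,cx,cy,np.linalg.inv(T).round(3).tolist())
    V,U=np.mgrid[:480,:640]; W=world(n,U,V,d)
    for t in("grinder","lid","dial","hopper_flange","dial_pointer","grey_cup","mug","detergent_bottle"):
        for r in spotter.outline_of(n,t)[:1]:
            m=r["region"]&(d>0); w=W[m]
            np.save(f"m_{n}_{t}",r["region"])
            print(t,round(r["confidence"],2),np.round(r["extent"]),m.sum(),np.median(w,0).round(3),np.percentile(w,2,0).round(3),np.percentile(w,98,0).round(3))
s=robot.read_state();print(s)
E
```

```text
scene 452.5832819795188 314.3735953236247 238.50077507939682 [[0.897, -0.279, 0.344, 0.281], [-0.443, -0.555, 0.704, -0.787], [-0.005, -0.783, -0.621, 0.713], [0.0, 0.0, 0.0, 1.0]]
grinder 0.85 [217. 157. 276. 273.] 4913 [0.507 0.008 0.109] [ 0.443 -0.035  0.014] [0.577 0.171 0.173]
lid 0.85 [220. 159. 260. 182.] 661 [0.535 0.135 0.171] [0.496 0.1   0.164] [0.577 0.184 0.175]
dial 0.84 [235. 192. 254. 221.] 367 [0.5   0.011 0.14 ] [ 0.479 -0.003  0.131] [0.524 0.041 0.168]
hopper_flange 0.95 [222. 158. 261. 200.] 1241 [0.532 0.12  0.167] [0.496 0.1   0.118] [0.577 0.182 0.174]
dial_pointer 0.63 [235. 196. 258. 221.] 336 [0.5   0.009 0.14 ] [ 0.48  -0.003  0.132] [0.523 0.034 0.168]
grey_cup 0.98 [290. 353. 351. 418.] 2598 [ 0.477 -0.38   0.042] [ 0.43  -0.427  0.007] [ 0.524 -0.347  0.073]
mug 0.64 [315. 175. 344. 219.] 1128 [0.758 0.083 0.068] [0.726 0.067 0.008] [0.8   0.143 0.097]
top 479.05850150463624 318.667530398764 237.96504627412918 [[0.014, -0.987, 0.161, 0.431], [-1.0, -0.015, 0.0, -0.102], [0.002, -0.161, -0.987, 1.1], [0.0, 0.0, 0.0, 1.0]]
grinder 0.63 [163. 233. 288. 31
[... 805 characters left out ...]
0.9, 'qpos': array([ 1.61121222,  0.50091456, -0.42699867,  1.55037951,  0.22080568,
        1.13830416, -0.21032201]), 'qvel': array([ 0.00040953, -0.0006075 ,  0.00051793, -0.00117453,  0.00157657,
        0.00093664,  0.00142098]), 'effort': array([-2.62735530e-04, -5.69350863e+01, -5.81076488e+00, -2.81332844e+01,
        1.25937065e-02,  1.69132825e-03,  2.76659335e-06]), 'ee_pos': array([ 0.14364347, -0.63393486,  0.40470895]), 'ee_rot': array([9.93802086e-01, 1.11163905e-01, 1.86267562e-05, 7.44016188e-06]), 'contact_force': array([-0.19250581, -0.29727445,  0.33650234]), 'torque': array([-0.02684805,  0.01033611, -0.0020064 ]), 'grip_force': 0.0, 'gripper_width': 0.08549104368050728}
```

View pics/scene0.png

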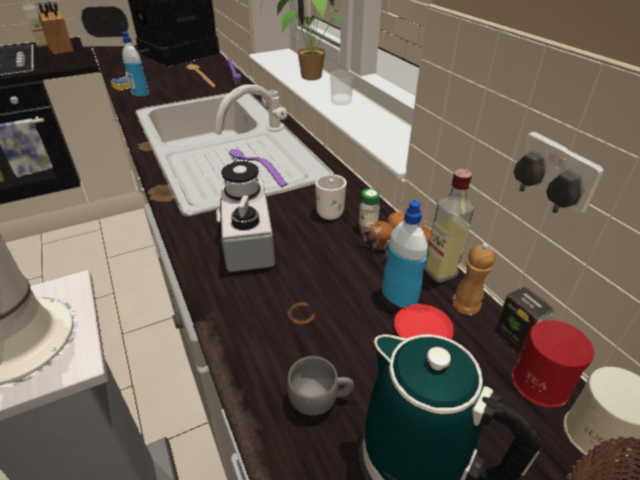

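View pics/top0.png

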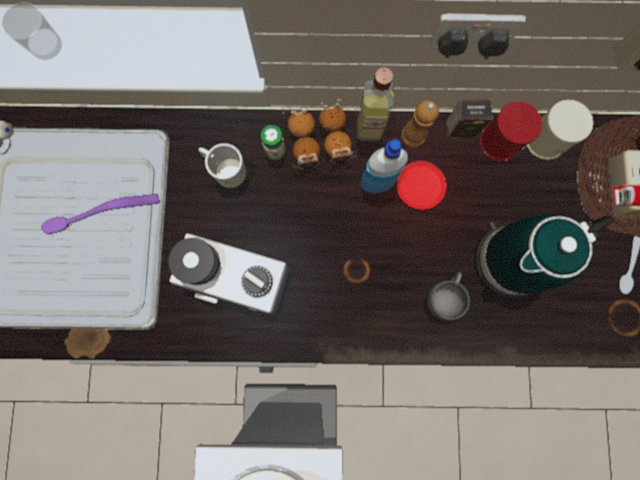

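The views show the grinder at left: lid around top (194,260), dial around (258,281), with its bar along the upper left–lower right diagonal. The kettle is near (545,245) and the cup at (449,298). Next I'll measure these precisely.

Run:
```python
from h import *
res=[]
for n in("top","scene"):
    z=np.load(f"f_{n}.npz");d=z["d"];V,U=np.mgrid[:480,:640];W=world(n,U,V,d)
    R=np.hypot(W[...,0]-.5,W[...,1]-.022)
    b=W[(R<.03)&(W[...,2]>.158)&(W[...,2]<.176)]
    (c,s,a)=cv2.minAreaRect((b[:,:2]*1000).astype(np.float32))
    w=np.linalg.svd(b[:,:2]-b[:,:2].mean(0))[2][0] if 0 else np.linalg.eigh(np.cov(b[:,:2].T))[1][:,1]
    print(n,"bar",len(b),c,s,a,b.mean(0),"dir deg",np.degrees(np.arctan2(w[1],w[0])), "z90",np.percentile(b[:,2],90))
    L=W[(np.hypot(W[...,0]-.537,W[...,1]-.144)<.06)&(W[...,2]>.163)&(W[...,2]<.19)]
    print(" lid",cv2.minEnclosingCircle((L[:,:2]*1000).astype(np.float32)),L.mean(0),np.percentile(L[:,2],[50,98]), len(L))
    G=W[(np.hypot(W[...,0]-.51,W[...,1]-.07)<.2)&(W[...,2]>.104)&(W[...,2]<.116)]
    print(" deck",cv2.minAreaRect((G[:,:2]*1000).astype(np.float32)),np.median(G[:,2]))
    # kettle region max heights
    K=W[(W[...,0]>.3)&(W[...,0]<.75)&(W[...,1]<-.38)&(W[...,1]>-.8)&(W[...,2]>.12)]
    print(" kettle",np.percentile(K,1,0),np.percentile(K,99,0),len(K))
    # undistorted ray estimate of outlines: centroid of lid mask ray at z=.172
z=np.load("f_top.npz")["p"][220:325,150:300]
q=np.load("f_scene.npz")["p"][150:255,190:290]
a=cv2.resize(z,None,fx=5,fy=5,interpolation=cv2.INTER_CUBIC)
b=cv2.resize(q,None,fx=5,fy=5,interpolation=cv2.INTER_CUBIC)
cv2.imwrite("pics/c1.png",cv2.resize(a,None,fx=1.06,fy=1.06)[:,:,::-1])
```

```text
top bar 140 (501.453369140625, 23.359039306640625) (44.12294387817383, 11.837900161743164) 56.328941345214844 [0.50116382 0.0229722  0.16771541] dir deg 56.25231348549931 z90 0.1699794311895673
 lid ((536.6840209960938, 146.05459594726562), 45.59321975708008) [0.53602635 0.14540182 0.17287762] [0.17284858 0.17728701] 1711
 deck ((519.3479614257812, 86.74744415283203), (219.89410400390625, 106.83802795410156), 74.02379608154297) 0.11054262163011841
 kettle [ 0.49296085 -0.76505644  0.12176853] [ 0.70362009 -0.46959682  0.26282552] 6377
scene bar 90 (501.87255859375, 18.993148803710938) (45.073673248291016, 11.738945007324219) 55.87650680541992 [0.50134677 0.01634255 0.16494852] dir deg 54.01049631426338 z90 0.16792222263493128
 lid ((536.1079711914062, 144.4481658935547), 47.841732025146484) [0.53595886 0.13733864 0.17083786] [0.17110896 0.17487373] 669
 deck ((520.58544921875, 82.95540618896484), (220.7228240966797, 105.9271240234375), 73.81277465820312) 0.10913048392184788
 kettle [ 0.49047051 -0.66573102  0.12279081] [ 0.62323815 -0.48209796  0.26117531] 15653
```

View pics/c1.png

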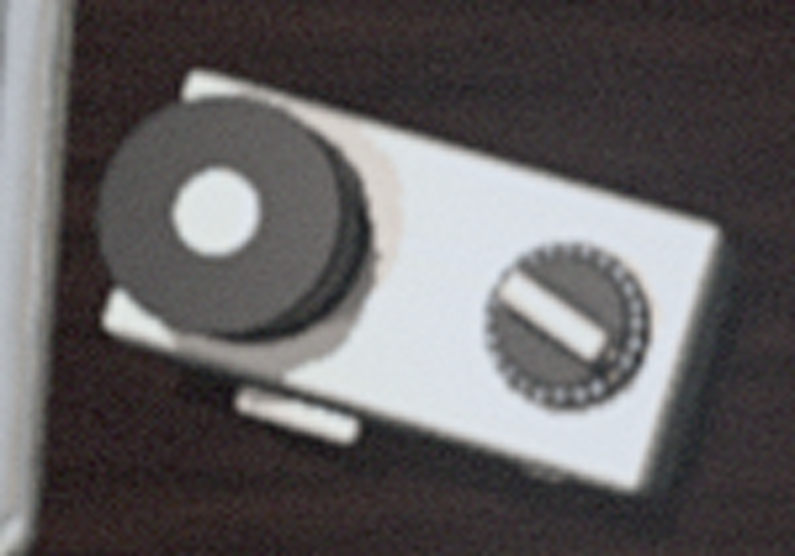

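```bash
cat >> h.py <<'E'
def rows(pts,th1,p0=None,th0=None,turn=None):
    """world waypoints (one per row), final tool-x heading deg -> rows"""
    s=robot.read_state(); q=s["ee_rot"]
    th=np.degrees(2*np.arctan2(q[1],q[0])) if th0 is None else th0
    p=np.array(s["ee_pos"] if p0 is None else p0); n=len(pts); dt=-(th1-th)/n; out=[]
    for w in pts:
        d=np.array(w)-p; t=np.radians(th); x=[np.cos(t),np.sin(t)]; y=[np.sin(t),-np.cos(t)]
        out.append([round(float(v),1) for v in(1000*d[:2]@x,1000*d[:2]@y,-1000*d[2],dt)])
        p=np.array(w); th-=dt
    return out
E
python3 - <<'E'
from h import *
a0,a1=np.arctan2(-.634,.144),np.arctan2(.1455,.5365)
N=24
pts=[]
for i in range(1,N+1):
    f=i/N;r=np.interp(f,[0,.2,.75,1],[.65,.55,.55,.556]);a=a0+(a1-a0)*f
    pts.append([r*np.cos(a),r*np.sin(a),.405+.045*min(1,f*5)])
pts[-1]=[.5365,.1455,.45]
r=rows(pts,56)
for i in range(0,N,8):print(r[i:i+8])
E
```

```text
[[42.6, -22.3, -9.7, -1.8], [40.0, -23.7, -9.4, -1.8], [37.7, -24.9, -9.4, -1.8], [35.4, -26.1, -9.4, -1.8], [34.0, -23.0, -7.5, -1.8], [36.1, -7.8, -0.0, -1.8], [35.8, -9.1, -0.0, -1.8], [35.5, -10.4, -0.0, -1.8]]
[[35.1, -11.6, -0.0, -1.8], [34.6, -12.9, -0.0, -1.8], [34.1, -14.1, -0.0, -1.8], [33.6, -15.3, -0.0, -1.8], [33.1, -16.5, -0.0, -1.8], [32.4, -17.7, -0.0, -1.8], [31.8, -18.8, -0.0, -1.8], [31.1, -19.9, -0.0, -1.8]]
[[30.4, -21.0, -0.0, -1.8], [29.6, -22.1, -0.0, -1.8], [29.4, -22.4, -0.0, -1.8], [28.7, -23.5, -0.0, -1.8], [27.9, -24.5, -0.0, -1.8], [27.0, -25.6, -0.0, -1.8], [26.1, -26.6, -0.0, -1.8], [25.1, -27.6, -0.0, -1.8]]
```

Emit:
apply_moves([
  [[42, -22, -10, -1.8], [40, -24, -9, -1.8], [38, -25, -9, -1.8], [35, -26, -9, -1.8], [34, -23, -8, -1.8], [36, -8, 0, -1.8], [36, -9, 0, -1.8], [35, -10, 0, -1.8]],
], grip=-1)

```text
time: 1.7
ee_pos: [0.3794, -0.3979, 0.4502]
ee_rot: [0.972, 0.235, 0.0, 0.001]
contact_force: [0.0, -0.3, 0.1]
gripper_width: 0.0001
grip_force: 0.0
```

Emit:
apply_moves([
  [[35, -12, 0, -1.8], [35, -13, 0, -1.8], [34, -14, 0, -1.8], [34, -15, 0, -1.8], [33, -16, 0, -1.8], [32, -18, 0, -1.8], [32, -19, 0, -1.8], [31, -20, 0, -1.8]],
])

```text
time: 2.5
ee_pos: [0.5295, -0.1471, 0.4499]
ee_rot: [0.935, 0.355, 0.0, 0.0]
contact_force: [0.2, -0.7, -0.8]
gripper_width: 0.0003
grip_force: 0.0
```

Emit:
apply_moves([
  [[30, -21, 0, -1.8], [30, -22, 0, -1.8], [29, -22, 0, -1.8], [29, -23, 0, -1.8], [28, -24, 0, -1.8], [27, -26, 0, -1.8], [26, -27, 0, -1.8], [25, -28, 0, -1.8]],
])

```text
time: 3.3
ee_pos: [0.5357, 0.1461, 0.4499]
ee_rot: [0.883, 0.47, 0.0, 0.0]
contact_force: [1.1, -0.1, 0.6]
gripper_width: 0.0001
grip_force: 0.0
```

Run:
```python
from h import *
s=robot.read_state();print(s["time"],s["ee_pos"],s["qpos"].round(2),s["contact_force"],s["gripper_width"],s["ee_rot"])
q=s["ee_rot"];print(np.degrees(2*np.arctan2(q[1],q[0])))
n=4;p=np.array(s["ee_pos"]);t=np.array([.5365,.1455,.37])
print(rows([p+(t-p)*(i+1)/n for i in range(n)],56))
```

```text
3.3 [0.53571203 0.14610209 0.4498789 ] [ 0.41  0.39 -0.92  1.73  0.33  1.19 -1.19] [ 1.1430982  -0.09991982  0.56943795] 0.0001269238283386813 [8.82870679e-01 4.69616093e-01 2.90209675e-04 7.47864998e-05]
56.01876115283408
[[-0.0, 0.2, 20.0, 0.0], [-0.0, 0.2, 20.0, 0.0], [-0.0, 0.2, 20.0, 0.0], [-0.0, 0.2, 20.0, 0.0]]
```

Emit:
apply_moves([
  [[0, 0, 30, 0], [0, 0, 30, 0], [0, 0, 20, 0], [0, 0, 10, 0], [0, 0, 3, 0], [0, 0, 0, 0]],
])

```text
time: 3.9
ee_pos: [0.5361, 0.1448, 0.3571]
ee_rot: [0.883, 0.469, 0.0, -0.0]
contact_force: [-0.1, -0.1, 0.0]
gripper_width: -0.0002
grip_force: 0.0
```

Emit:
apply_moves([
  [[0, 0, 1, 0], [0, 0, 1, 0], [0, 0, 1, 0], [0, 0, 1, 0], [0, 0, 1, 0], [0, 0, 1, 0], [0, 0, 0, 0]],
])

```text
time: 4.6
ee_pos: [0.5358, 0.1447, 0.3505]
ee_rot: [0.883, 0.469, -0.0, -0.0]
contact_force: [0.4, 0.1, 0.5]
gripper_width: -0.0002
grip_force: 0.0
```

Emit:
apply_moves([
  [[0, 0, 1, 0], [0, 0, 1, 0], [0, 0, 1, 0], [0, 0, 1, 0], [0, 0, 1, 0], [0, 0, 0, 0]],
])

```text
time: 5.2
ee_pos: [0.5359, 0.1447, 0.3459]
ee_rot: [0.883, 0.469, 0.0, 0.0]
contact_force: [-1.9, -0.6, 3.6]
gripper_width: 0.0
grip_force: 1.9
```

Emit:
apply_moves([
  [[0, 0, 1, 0], [0, 0, 1, 0], [0, 0, 1, 0], [0, 0, 0, 0]],
])

```text
time: 5.6
ee_pos: [0.5359, 0.1448, 0.3432]
ee_rot: [0.883, 0.469, 0.0, 0.0]
contact_force: [-2.3, -0.6, 9.1]
gripper_width: -0.0
grip_force: 3.8
```

Emit:
apply_moves([
  [[0, 0, 1, 0], [0, 0, 1, 0], [0, 0, 0, 0]],
])

```text
time: 5.9
ee_pos: [0.5359, 0.1448, 0.3413]
ee_rot: [0.883, 0.469, 0.0, 0.0]
contact_force: [-2.0, -0.5, 6.7]
gripper_width: 0.0001
grip_force: 4.0
```

Emit:
apply_moves([
  [[0, 0, 1, 0], [0, 0, 1, 0], [0, 0, 0, 0]],
])

```text
time: 6.2
ee_pos: [0.5359, 0.1448, 0.3393]
ee_rot: [0.883, 0.469, 0.0, 0.0]
contact_force: [-2.6, -1.7, 8.3]
gripper_width: 0.0001
grip_force: 4.0
```

Emit:
apply_moves([
  [[0, 0, 1, 0], [0, 0, 1, 0], [0, 0, 0, 0]],
])

```text
time: 6.5
ee_pos: [0.5359, 0.145, 0.3383]
ee_rot: [0.883, 0.469, 0.0, 0.001]
contact_force: [-6.3, -3.1, 17.3]
gripper_width: 0.0002
grip_force: 8.4
```

Emit:
apply_moves([
  [[0, 0, 0.7, 0], [0, 0, 0.7, 0], [0, 0, 0, 0]],
])

```text
time: 6.8
ee_pos: [0.5359, 0.1452, 0.3382]
ee_rot: [0.883, 0.469, 0.0, 0.001]
contact_force: [-9.7, -4.8, 26.6]
gripper_width: 0.0003
grip_force: 13.5
```

Solid resistance at 26.6 N, with the pad at the home height. Retreating to above the dial.

Emit:
apply_moves([
  [[0, 0, -5, 0], [0, 0, -25, 0], [0, 0, -30, 0], [0, 0, 0, 0]],
])

```text
time: 7.2
ee_pos: [0.5371, 0.1457, 0.3987]
ee_rot: [0.883, 0.469, 0.003, 0.001]
contact_force: [0.8, 0.8, 0.2]
gripper_width: 0.0004
grip_force: 0.0
```

Run:
```python
from h import *
s=robot.read_state();p=np.array(s["ee_pos"]);print(p,s["contact_force"])
t=np.array([.5015,.0225,.40]);print(rows([p+(t-p)*(i+1)/4 for i in range(4)],56))
for n in("scene","top"):
    _,d=imaging.grab_frame(n);V,U=np.mgrid[:480,:640];W=world(n,U,V,d)
    L=W[(np.hypot(W[...,0]-.5365,W[...,1]-.1455)<.044)&(W[...,2]>.15)&(W[...,2]<.19)]
    print(n,len(L),np.percentile(L[:,2],[50,95]))
```

```text
[0.53708215 0.14571308 0.39867478] [0.7814373  0.84541439 0.21198389]
[[-30.5, 9.9, -0.3, -0.0], [-30.5, 9.9, -0.3, -0.0], [-30.5, 9.9, -0.3, -0.0], [-30.5, 9.9, -0.3, -0.0]]
scene 556 [0.16126078 0.1644517 ]
top 1172 [0.16282903 0.16633047]
```

Emit:
apply_moves([
  [[-30, 10, 0, 0], [-31, 10, 0, 0], [-30, 10, 0, 0], [-31, 10, 0, 0], [0, 0, 0, 0], [0, 0, 20, 0], [0, 0, 0, 0]],
], grip=0.2)

```text
time: 8.0
ee_pos: [0.4994, 0.0208, 0.3727]
ee_rot: [0.883, 0.469, -0.002, -0.001]
contact_force: [-0.3, 0.7, -0.7]
gripper_width: 0.0516
grip_force: 0.0
```

Run:
```python
from h import *
s=robot.read_state();p=np.array(s["ee_pos"]);q=s["ee_rot"];print(p,q,np.degrees(2*np.arctan2(q[1],q[0])),s["gripper_width"],s["qpos"].round(2),s["contact_force"],s["torque"])
t=np.array([.5015,.0225,.317]);print(rows([p+(t-p)*(i+1)/3 for i in range(3)],56))
p,d=imaging.grab_frame("scene")
c=p[140:260,170:330];cv2.imwrite("pics/s1.png",cv2.resize(c,None,fx=5,fy=5,interpolation=3)[:,:,::-1])
```

```text
[0.49944072 0.02080556 0.37268175] [ 0.8831671   0.46905191 -0.00206024 -0.00139196] 55.94573071348766 0.05161854283818598 [ 0.65  0.37 -0.89  1.94  0.34  1.   -0.99] [-0.32787415  0.69332466 -0.65277694] [ 0.04005523  0.03816408 -0.0182786 ]
[[0.9, 0.3, 18.6, -0.0], [0.9, 0.3, 18.6, -0.0], [0.9, 0.3, 18.6, -0.0]]
```

View pics/s1.png

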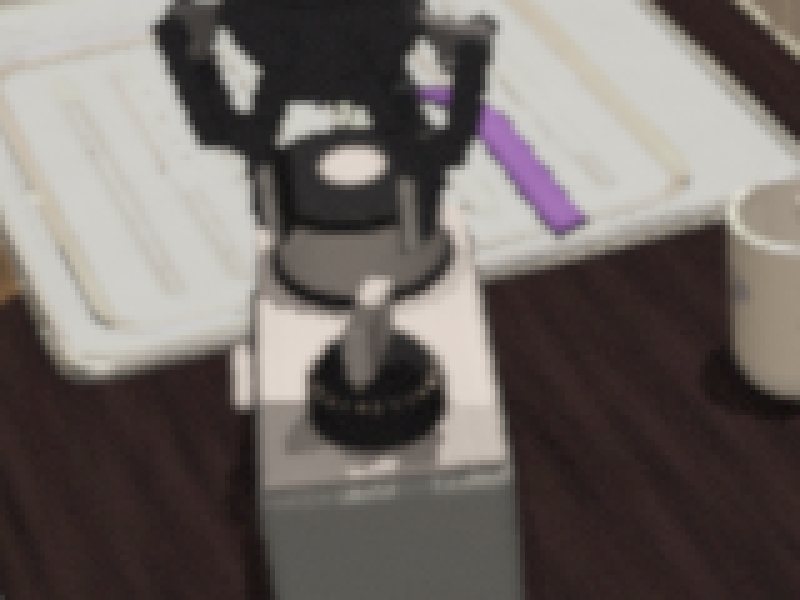

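The gripper straddles the dial, with fingertips at about (270,230) and (410,245) in the crop. The bar at (365,330) lies between and below them, and the lid sits flat.

Emit:
apply_moves([
  [[1, 0, 19, 0], [1, 0.5, 19, 0], [1, 0, 16, 0], [0, 0, 0, 0]],
])

```text
time: 8.45
ee_pos: [0.502, 0.0239, 0.3195]
ee_rot: [0.883, 0.47, -0.001, -0.001]
contact_force: [-0.0, 0.9, -0.5]
gripper_width: 0.0511
grip_force: 0.0
```

Emit:
apply_moves([
  [[0, 0, 0, 0], [0, 0, 0, 0], [0, 0, 0, 0], [0, 0, 0, 0], [0, 0, 0, 0]],
], grip=-1)

```text
time: 8.95
ee_pos: [0.503, 0.0239, 0.3224]
ee_rot: [0.883, 0.469, 0.0, 0.0]
contact_force: [-1.9, 0.4, 6.2]
gripper_width: 0.0108
grip_force: 59.3
```

```bash
cat > st.py <<'E'
from h import *
from scipy.spatial.transform import Rotation as R
s=robot.read_state();q=s["ee_rot"]
x=R.from_quat(q).as_matrix()[:,0]
print(round(s["time"],1),"th",np.degrees(np.arctan2(x[1],x[0])).round(2),"p",np.round(s["ee_pos"],4),"F",s["contact_force"].round(1),"M",s["torque"].round(2),"q7",s["qpos"].round(2),"w",round(s["gripper_width"],4),round(s["grip_force"],1))
E
python3 st.py
```

```text
8.9 th 55.98 p [0.503  0.0239 0.3224] F [-1.9  0.4  6.2] M [ 0.26  0.48 -0.01] q7 [ 0.59  0.44 -0.84  1.98  0.42  0.9  -1.07] w 0.0108 59.3
```

Emit:
apply_moves([
  [[0, 0, -2, 0], [0, 0, 0, 6], [0, 0, 0, 6], [0, 0, 0, 6], [0, 0, 0, 6], [0, 0, 0, 6], [0, 0, 0, 0]],
])

```text
time: 9.65
ee_pos: [0.5032, 0.0233, 0.3226]
ee_rot: [0.975, 0.223, 0.001, -0.0]
contact_force: [5.2, 1.2, -13.9]
gripper_width: 0.0103
grip_force: 60.4
```

```bash
python3 st.py
```

```text
9.7 th 25.79 p [0.5032 0.0233 0.3226] F [  5.2   1.2 -13.9] M [ 0.19 -1.22  0.01] q7 [ 0.5   0.41 -0.73  1.98  0.35  0.88 -1.53] w 0.0103 60.4
```

Emit:
apply_moves([
  [[0, 0, 1, 0], [0, 0, 0, 6], [0, 0, 0, 6], [0, 0, 0, 3], [0, 0, 0, 0]],
])

```text
time: 10.15
ee_pos: [0.5033, 0.0232, 0.3225]
ee_rot: [0.995, 0.095, 0.001, 0.0]
contact_force: [3.7, -0.3, -5.7]
gripper_width: 0.0104
grip_force: 61.4
```

```bash
python3 st.py
python3 - <<'E'
from h import *
p,d=imaging.grab_frame("scene")
c=p[140:260,170:330];cv2.imwrite("pics/s2.png",cv2.resize(c,None,fx=5,fy=5,interpolation=3)[:,:,::-1])
E
```

```text
10.2 th 10.94 p [0.5033 0.0232 0.3225] F [ 3.7 -0.3 -5.7] M [-0.08 -0.84 -0.1 ] q7 [ 0.46  0.39 -0.67  1.98  0.31  0.87 -1.76] w 0.0104 61.4
```

View pics/s2.png

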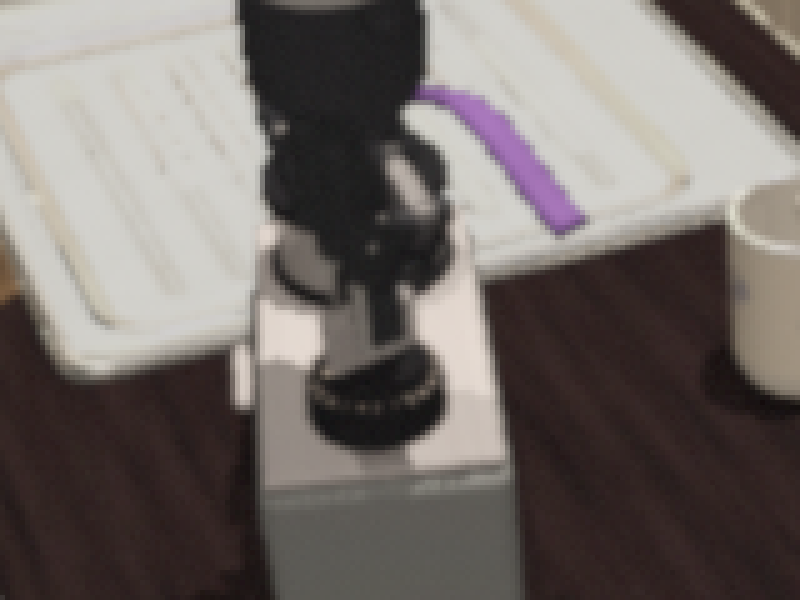

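The bar, seen at about (345,330), has turned with the gripper. Continuing in small steps and watching Mz.

Emit:
apply_moves([
  [[0, 0, 0, 5], [0, 0, 0, 5], [0, 0, 0, 5], [0, 0, 0, 4], [0, 0, 0, 0]],
])

```text
time: 10.7
ee_pos: [0.5032, 0.0232, 0.3225]
ee_rot: [0.998, -0.068, 0.001, 0.001]
contact_force: [4.3, -2.7, -4.6]
gripper_width: 0.0108
grip_force: 72.4
```

```bash
python3 st.py
```

```text
10.7 th -7.79 p [0.5032 0.0232 0.3225] F [ 4.3 -2.7 -4.6] M [-0.59 -0.85  1.41] q7 [ 0.4   0.37 -0.6   1.98  0.28  0.86 -2.05] w 0.0108 72.4
```

Mz has jumped to 1.4 N m, so this is the stop. I'll ease back to find the torque-free angle there.

Emit:
apply_moves([
  [[0, 0, 0, -2], [0, 0, 0, 0]],
])

```text
time: 10.9
ee_pos: [0.5032, 0.023, 0.3225]
ee_rot: [0.999, -0.05, 0.001, 0.0]
contact_force: [4.7, -2.1, -5.1]
gripper_width: 0.0103
grip_force: 63.6
```

```bash
python3 st.py
```

```text
10.9 th -5.78 p [0.5032 0.023  0.3225] F [ 4.7 -2.1 -5.1] M [-0.56 -0.9   0.93] q7 [ 0.41  0.38 -0.61  1.98  0.28  0.86 -2.02] w 0.0103 63.6
```

Emit:
apply_moves([
  [[0, 0, 0, -1.5], [0, 0, 0, 0]],
])

```text
time: 11.1
ee_pos: [0.5033, 0.0229, 0.3225]
ee_rot: [0.999, -0.039, 0.001, 0.0]
contact_force: [4.5, -1.7, -5.3]
gripper_width: 0.0103
grip_force: 61.8
```

```bash
python3 st.py
```

```text
11.1 th -4.45 p [0.5033 0.0229 0.3225] F [ 4.5 -1.7 -5.3] M [-0.55 -1.04  0.38] q7 [ 0.41  0.38 -0.61  1.98  0.28  0.86 -2.  ] w 0.0103 61.8
```

Emit:
apply_moves([
  [[0, 0, 0, -5], [0, 0, 0, -5], [0, 0, 0, -5], [0, 0, 0, -5], [0, 0, 0, -5], [0, 0, 0, -5], [0, 0, 0, -5], [0, 0, 0, -5]],
])

```text
time: 11.9
ee_pos: [0.5032, 0.0234, 0.3225]
ee_rot: [0.952, 0.306, 0.001, -0.0]
contact_force: [4.3, -0.9, -5.1]
gripper_width: 0.0105
grip_force: 61.5
```

Emit:
apply_moves([
  [[0, 0, 0, -5], [0, 0, 0, -5], [0, 0, 0, -5], [0, 0, 0, -5], [0, 0, 0, -0.8], [0, 0, 0, 0], [0, 0, 0, 0]],
])

```text
time: 12.6
ee_pos: [0.503, 0.0237, 0.3225]
ee_rot: [0.882, 0.471, 0.0, -0.0]
contact_force: [2.9, 2.4, -3.2]
gripper_width: 0.0105
grip_force: 61.8
```

```bash
python3 st.py
```

```text
12.6 th 56.18 p [0.503  0.0237 0.3225] F [ 2.9  2.4 -3.2] M [ 0.29 -0.81  0.02] q7 [ 0.59  0.44 -0.84  1.98  0.42  0.9  -1.06] w 0.0105 61.8
```

Emit:
apply_moves([
  [[0, 0, 0, 0], [0, 0, 0, 0], [0, 0, 0, 0], [0, 0, 0, 0]],
], grip=0.2)

```text
time: 13.0
ee_pos: [0.5026, 0.0234, 0.3223]
ee_rot: [0.882, 0.471, -0.0, 0.0]
contact_force: [-0.6, -0.9, -0.9]
gripper_width: 0.0514
grip_force: 0.0
```

Emit:
apply_moves([
  [[0, 0, -10, 0], [0, 0, -20, 0], [0, 0, -30, 0], [0, 0, -30, 0], [0, 0, -30, 0], [0, 0, -10, 0], [0, 0, 0, 0]],
])

```text
time: 13.7
ee_pos: [0.5032, 0.0237, 0.4541]
ee_rot: [0.882, 0.471, 0.001, 0.001]
contact_force: [-0.4, 0.1, -0.6]
gripper_width: 0.0515
grip_force: 0.0
```

Emit:
apply_moves([
  [[20, 35, 0, 0], [20, 35, 0, 0], [20, 35, 0, 0], [20, 35, 0, 0], [0, 0, 0, 0]],
])

```text
time: 14.2
ee_pos: [0.6669, 0.0106, 0.448]
ee_rot: [0.882, 0.47, -0.001, -0.002]
contact_force: [0.5, 0.0, -0.8]
gripper_width: 0.0514
grip_force: 0.0
```

```bash
python3 st.py
python3 - <<'E'
from h import *
for n in("top","scene"):
    p,d=imaging.grab_frame(n);V,U=np.mgrid[:480,:640];W=world(n,U,V,d)
    b=W[(np.hypot(W[...,0]-.5015,W[...,1]-.0225)<.03)&(W[...,2]>.158)&(W[...,2]<.176)]
    if len(b)>20: print(n,len(b),cv2.minAreaRect((b[:,:2]*1000).astype(np.float32)),np.degrees(np.arctan2(*np.linalg.eigh(np.cov(b[:,:2].T))[1][::-1,1])))
    L=W[(np.hypot(W[...,0]-.5365,W[...,1]-.1455)<.044)&(W[...,2]>.15)&(W[...,2]<.19)]
    if len(L): print(np.percentile(L[:,2],[50,95]))
    if n=="top": cv2.imwrite("pics/t3.png",cv2.resize(p[200:340,140:320],None,fx=4,fy=4,interpolation=2)[:,:,::-1])
E
```

```text
14.2 th 56.13 p [0.6669 0.0106 0.448 ] F [ 0.5  0.  -0.8] M [-0.04  0.06 -0.05] q7 [ 0.49  0.6  -0.83  1.44  0.44  1.3  -0.97] w 0.0514 0.0
[0.16283056 0.16628338]
scene 85 ((501.83831787109375, 19.218578338623047), (43.48295593261719, 11.530889511108398), 54.160037994384766) 54.0807767451477
[0.16126692 0.16433812]
```

View pics/t3.png

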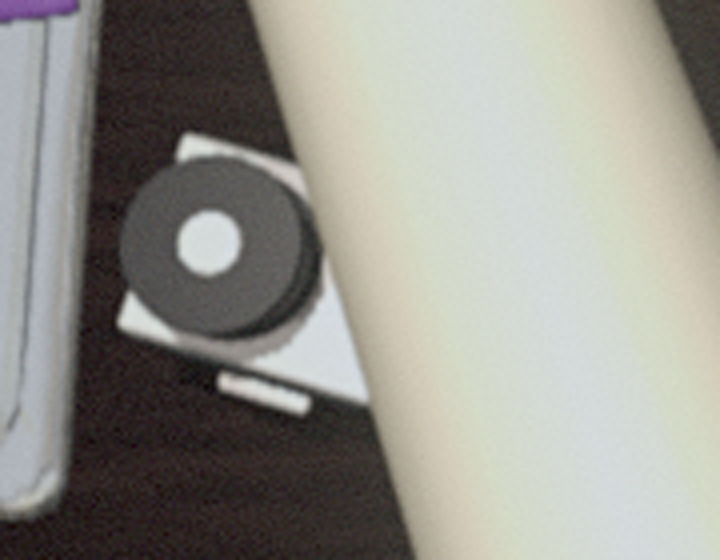

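The top crop shows the lid flat at (209,242), with the arm hiding the dial. The scene view puts the bar at 54.1°, against 54.0° at the start, so it is four clicks back from the stop. That agrees with the 60° I turned. Handing in.

```bash
python3 -c "
from bench import robot
print(robot.hand_in())"
```

```text
the job is handed in; nothing more can be done
None
```

I handed the job in: the lid and hopper are pressed home with about 27 N, and the dial was turned to its clockwise stop, then four clicks (60°) back and released. The verdict was not shown. I kept the arm clear of the cup, mug and bottle but did not re-measure them at the end.

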